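# Close the back of a picture frame

## Robot

A 7-joint arm with a two-finger parallel gripper is mounted at the origin on the work surface. World frame = base frame: x ahead of the robot, y to its left, z up, the work surface at z = 0. Lengths are in m, angles in degrees, forces in N, time in s.
With the tool pointing down it reaches from about 0.425 to 1.025 m from the base axis. Payload 9.4 kg.
Tool frame: the origin (TCP) lies between the finger pads; the fingertips stand 22 mm ahead of it and the grasp point (between the pads) lies 3 mm ahead of it (env.tip_extent is the distance from the TCP to the fingertips, in m); z points along the fingers, y is the line along which they close (so a half turn about z gives the same grasp; the last joint's range is limited). The gripper opens to 85 mm and grips with 20 to 120 N. Pads are 22 mm wide; open, the fingers measure 114 mm over their backs; the gripper's body (76 mm by 85 mm) begins 54 mm behind the grasp point. The pads swing forward as they close: fully open they stand 13 mm farther back than shut.
Start: joints at [62.641, 34.337, -0.143, 91.639, 0.103, 54.024, -4.572], TCP at [0.283, -0.668, 0.253] pointing down, gripper open.
Joint ranges: [-147.43, 147.43], [-19.82, 112.94], [-74.19, 73.91], [6.32, 146.72], [-59.91, 239.91], [6.04, 106.73], [-150.56, 150.56]. Speed limits (degrees/s): [127.2, 127.2, 172.46, 172.46, 180, 180, 180].

## Interface

Orientations are given as [roll, pitch, yaw] about the fixed x, y, z axes, in that order (R = Rz(yaw) Ry(pitch) Rx(roll)).
In Python, from station import env gives the robot as it stands. The module is installed in compiled form; this text tells all that it offers.
- The arm moves only by the tool send_rows, never from a script. Its argument "deltas" is text: rows parted by semicolons, each of 5 numbers parted by spaces: the finger opening in m, from 0 to 0.0854, then the shift along the tool's x, y, z in m, then the turn about the tool's z in units of 5 degrees (1.0 is 5 degrees). In form: jaw tx ty tz yaw; .... A call has 1 to 10 rows; each row shifts and turns the commanded pose from where the row before left it, along the tool's axes as they then stand; what a row does not reach is not made up. A row lasts 1/12 s, in which the tool goes at most 41.7 mm and 7.16 degrees, less where a joint would pass 70% of its speed; a pose out of reach is approached as far as the arm can. A call is refused whole if a number of a shift passes 0.0417 or a number of a turn 1, either way. A call with a gripper value outside its range is refused whole. The fingers move at their own pace and stop on an object; the grip force is fixed at half the most. Time passes only in rows, so rows that do not move let the fingers close. It gives the time, the measured TCP pose, the force and the opening at its end, in the units of the state.
- env.state(): the state, without advancing time (a new reading comes with each control period).
- env.snapshot(name): name is "side" or "top" or "wrist"; returns (picture, depth): 480x640x3 uint8, blue, green, red; 480x640 float32, m along the optical axis (not along the pixel's ray), 0 where there is no reading.
- env.camera_params(name): a dict with "mtx" (3x3 intrinsics, pixels), "k1" (the pictures are not rectified: a ray, as slopes to the right and down, at radius r is drawn at 1 + k1 r^2 times it, then the intrinsics apply), "cam_to_world" (4x4, takes a point from camera to world coordinates); the wrist camera has in their place "tool_from_camera" (4x4, takes a point from camera to tool coordinates, whose origin is the TCP and whose axes are the flange's). Camera axes: x right, y down, z forward; pixel columns grow to the right and rows downward; lengths in m; the calibration is good to about 2 mm. A picture is of the moment at which its call begins: read the wrist's pose just before it. camera_params takes no time and is no camera call.
- env.close_job(): hands the job in, once; it reports no verdict.
The state is a dict: "clock": time; "joints": joint angles; "dq": joint speeds; "joint_torque": joint torques, N m; "tcp_pos": TCP position; "orientation": TCP orientation; "force": force on the tool from outside, world axes, zero at the start; "ft_torque": the same for the moment, N m; "finger_gap": opening from 0.0 (shut) to 1.0 (fully open).
Only numpy, scipy, OpenCV 4.12 (cv2) and the standard library are available. Lean on these libraries where they do the work, as an engineer would, in place of code of your own. Each camera call takes 0.05 s, during which the arm holds its last target. There are 200 camera calls.

## Task

The picture frame lies face down with its glass and print in it. Put the back board in: tuck one end of it under the two fixed steel clips, slide it fully home and lay it flat in the frame, batten side up, then swing the brass turn button round so that it points squarely over the board and locks it in, and let go. Work gently: there is thin glass underneath, so never push harder than about a kilo and a half, and leave everything else on the table where it is.

Things in the scene. Friction and masses are not known exactly. Their poses are not given: they have to be found in the camera images.
- frame: Picture frame lying face down, held fast by a non-slip pad. Dark moulding 212 mm (its x) by 172 mm (its y), back face 16 mm above the table; origin at the moulding's centre at table height, z up. A pale wood liner inside it (back face at 18 mm) carries the rebate, clips and turn button; it was fitted by hand and stands up to 6 mm off centre along x, either way.
- rebate_mid (a point): Frame's centre, 10 mm up, on the grey card floor of the rebate (card, print, glass). Axes as frame. Rebate: 154.5 mm (x) by 109 mm (y), upright walls, tops at 18 mm. It is centred in y, but its true middle lies up to 6 mm from this point in +x or -x with the liner's offset, which this reading does not show: find it by feel or eye.
- clips_mid (a point): Point midway between the two fixed steel clips if the liner were central: 77 mm from the frame's centre in +x, 18 mm up, at the underside of the clips. Clips: 14 mm wide, 2 mm thick, at y = +28 and -28 mm, on the liner's +x end (so up to 6 mm off in x). They reach 9 mm over the rebate from its +x end wall, 8 mm above its floor.
- board: Loose back board 152 (x) by 104 (y) by 5 mm, cardboard brown, about 85 g; origin at the centre of its underside, z up. Only 2.5 mm shorter than the rebate: it goes in with its leading end down, tilted about 11 degrees (over 18 does not fit under the clips), and lies flat only once that end is home against the rebate's +x wall. Both ends are alike.
- batten_top (a point): Top centre of the pale wood batten fixed across the middle of the board, 25 mm above the board's underside: the part to hold. Batten 15 mm thick (board's x), 80 mm long (y), 20 mm high above the board.
- turn (a joint): Brass turn button on the liner's -x end; rad. 0 = along the liner to frame +y; 1.57 = to frame +x, square over the board; grows clockwise from above; it starts at or under 0, clear of the rebate. Screw: 85 mm in -x from the rebate's true middle, y = 0. Reach 26 mm, width 12 mm, rib 5 mm wide along it, 21 to 27 mm above the table. No stop or click: friction (2 N at the tip) holds it.
- matchbox: Bystander: matchbox 36 x 54 x 15 mm, origin under its centre.
- cone: Bystander: small brass incense cone cover, 42 mm across, 44 mm high, origin under its centre.
- pot: Bystander: copper pot, 112 mm across, 96 mm high, origin under its centre.
- lamp: Bystander: shallow brass lamp bowl, 76 mm across, 34 mm high, origin under its centre.
- bell: Bystander: brass hand bell, 60 mm across, 112 mm high, origin under its centre.
- incense: Bystander: steel incense holder, 68 mm across, 26 mm high, with four upright sticks to 190 mm, origin under its centre.
- driver: Bystander: screwdriver with a dark wood handle, lying along its x.
- tin: Bystander: steel tin, 60 mm across, 45 mm high, origin under its centre.
Things that resemble listed ones, but are neither listed nor needed, are in the scene too. Leave any black look-alike of the board alone.

How it is judged (in metres and radians):
On the way, in this order (a step that is already met when the one before it is completed fails the run):
1. the board lies flat on the floor of the rebate, its leading end under both clips (height (world z) of board below 0.012 m and angle between board's own z axis and vertical below 0.026 rad and horizontal distance between board and frame below 0.01 m), for 0.2 s.
2. the turn button points over the board, within 20 degrees of square (value of joint turn between 1.22 and 1.92 rad), for 0.2 s.
At the end, for the whole second after the job is handed in: The board lies at rest and flat (within 1.5 degrees) on the floor of the rebate (within 2 mm), its end under the two clips, batten up; the turn button points over the board within 20 degrees of square; nothing is held (all of step 1 and all of step 2 and linear speed of board below 0.01 m/s and contact force between the fingers and board below 0.1 N); the robot touches nothing.
It fails at once if the board is pressed or knocked against the frame, its clips or the glass with more than 16 N (contact force between board and frame above 16 N).
It fails at once if the gripper presses on the frame or its button with more than 16 N (contact force between the fingers and frame above 16 N).
It fails at once if a bystander is moved more than 20 mm (distance of any of matchbox, cone, pot, lamp, bell, incense, driver, tin from where it was at the start of the episode above 0.02 m).
It also fails if it takes over 64 s, if anything falls off the work surface, if the arm or the gripper's body presses on something with over 40 N, if the wrist force passes 120 N, or if a joint passes its speed limit or range.

## Working session

There is one attempt and no reset: what is moved stays moved. The work goes in short steps, Python scripts to look and compute and a tool call to move; the robot and the scene stay as the last step left them, time stands still between calls to the robot, and variables do not carry over. Pictures are saved under pics/ and viewed, on a budget of 10 in all, crops included, one or two more only if the job needs it, and the job is handed in when it is done.

Besides the shell and the picture viewer there is one more tool, called after "Emit:" by a JSON object that holds its "api" and its "payload". send_rows: Moves the arm, as the interface text tells. Its arguments: {"type":"object","properties":{"deltas":{"type":"string"}},"required":["deltas"]}

```bash
mkdir -p pics; cat > h.py <<'E'
import numpy as np,cv2
from station import env
from scipy.spatial.transform import Rotation as R
def T():
    s=env.state();M=np.eye(4);o=s['orientation'];M[:3,:3]=R.from_euler('xyz',o,degrees=True).as_matrix();M[:3,3]=s['tcp_pos'];return M
def shot(n,f):
    t=T();p,d=env.snapshot(n);c=env.camera_params(n);C=c['cam_to_world'] if 'cam_to_world' in c else t@np.array(c['tool_from_camera'])
    cv2.imwrite(f'pics/{f}.png',p);np.savez(f'pics/{f}.npz',d=d,p=p,C=C,K=c['mtx'],k1=c['k1'])
def ray(f,u,v):
    z=np.load(f'pics/{f}.npz');K=z['K'];q=cv2.undistortPoints(np.array([[[u,v]]],float),K,None) if 0 else None
    a=np.array([(u-K[0,2])/K[0,0],(v-K[1,2])/K[1,1]]);b=a.copy()
    for _ in range(20):b=a/(1+z['k1']*(b@b))
    r=np.array([*b,1]);C=z['C'];return C[:3,3],C[:3,:3]@r,z['d'][int(round(v)),int(round(u))]
def pd(f,u,v):
    o,r,d=ray(f,u,v);return o+r*d
def pz(f,u,v,h):
    o,r,d=ray(f,u,v);return o+r*(h-o[2])/r[2]
def proj(f,P):
    z=np.load(f'pics/{f}.npz');q=np.linalg.inv(z['C'])@np.array([*P,1]);b=q[:2]/q[2];b=b*(1+z['k1']*(b@b));return z['K'][0,0]*b[0]+z['K'][0,2],z['K'][1,1]*b[1]+z['K'][1,2]
E
python3 - <<'E'
from h import *
print(env.state())
for n in('top','side'):
    shot(n,n+'0');c=env.camera_params(n);print(n,c['mtx'],c['k1'],c['cam_to_world'])
print(env.camera_params('wrist'))
E
```

```text
{'clock': 0.0, 'joints': array([62.64224221, 34.38441561, -0.1445988 , 91.68218372,  0.10208278,
       54.02480444, -4.57195055]), 'dq': array([ 0.05619514,  0.02441006,  0.03509321,  0.0306875 ,  0.02319773,
       -0.06281313,  0.01714732]), 'joint_torque': array([-1.51322089e-03, -7.76437354e+01,  1.56465121e+00, -2.58002436e+01,
        1.22268262e-02,  9.09116759e-03,  2.05220903e-05]), 'tcp_pos': array([ 0.28265263, -0.6671372 ,  0.25241069]), 'orientation': array([-1.79909082e+02,  8.12898240e-03,  2.29652443e+01]), 'force': array([-0.2534292 ,  0.61028399,  0.53643092]), 'ft_torque': array([0.00728892, 0.05140565, 0.0475959 ]), 'finger_gap': 1.0026361848103866}
top [[434.75357718   0.         313.89421588]
 [  0.         434.75357718 233.38654312]
 [  0.           0.           1.        ]] -0.08807852798328357 [[-0.01592878 -0.99181369  0.12669599  0.39596651]
 [-0.99983913  0.01475497 -0.01019786 -0.00144512]
 [ 0.00824498 -0.12683805 -0.99188917  0.98758479]
 [ 0.          0.          0.          1.        ]]
side [[452.88346944   0.         313.87396516]
 [  0.         452.88346944 240.64720751]
 [  0.           0.           1.        ]] -0.021277265317478745 [[ 0.99811878 -0.04829347  0.03777087  0.47456068]
 [-0.06117604 -0.7438173   0.66557743 -0.62184543]
 [-0.00404842 -0.666636   -0.74537243  0.76653053]
 [ 0.          0.          0.          1.        ]]
{'mtx': array([[374.92508797,   0.        , 317.35627712],
       [  0.        , 374.92508797, 240.73957656],
       [  0.        ,   0.        ,   1.        ]]), 'k1': -0.05864277150125716, 'tool_from_camera': array([[-6.75241750e-05, -9.53554633e-01, -3.01220115e-01,
         7.63867767e-02],
       [ 9.99999875e-01, -2.13440644e-04,  4.51507524e-04,
        -2.68839924e-04],
       [-4.94829707e-04, -3.01220047e-01,  9.53554528e-01,
        -1.20538840e-01],
       [ 0.00000000e+00,  0.00000000e+00,  0.00000000e+00,
         1.00000000e+00]])}
```

View pics/top0.png

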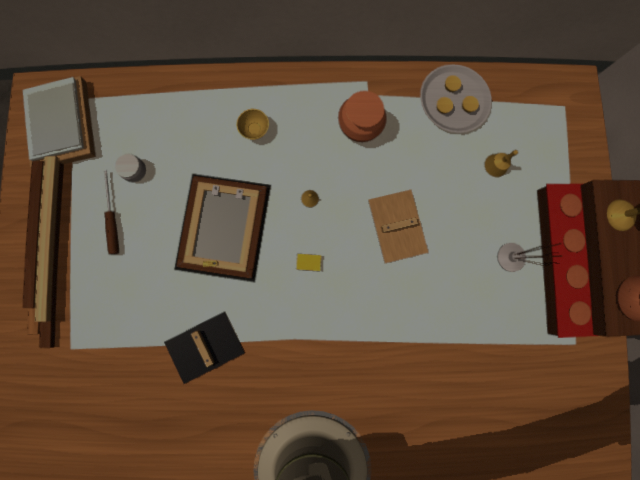

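View pics/side0.png

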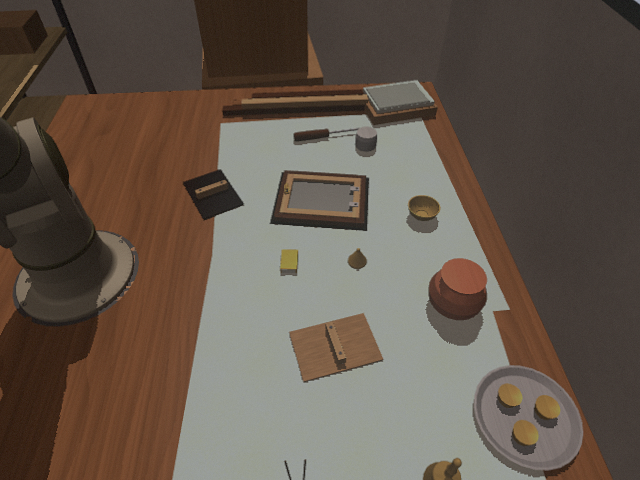

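```bash
python3 - <<'E'
from h import *
print(getattr(env,'tip_extent',None))
for n,L,h in (('frame',[(192,174),(270,183),(255,281),(176,270)],.016),('board',[(369,199),(411,190),(427,252),(385,262)],.005),('batten',[(383,228),(417,222)],.025),('button',[(203,262),(215,264)],.02),('clips',[(215,188),(240,193)],.02)):
    P=np.array([pz('top0',u,v,h) for u,v in L]);print(n,P.round(3).tolist(),P.mean(0).round(4),[round(float(pd('top0',u,v)[2]),3) for u,v in L])
for q in((312,198),(309,262),(253,125),(362,115),(128,167)):print(pd('top0',*q).round(3))
im=cv2.imread('pics/top0.png')
a=cv2.resize(im[160:290,160:290],(520,520),interpolation=cv2.INTER_CUBIC)
cv2.imwrite('pics/c1.png',a)
E
```

```text
0.022
frame [[0.662, 0.268, 0.016], [0.638, 0.087, 0.016], [0.415, 0.121, 0.016], [0.442, 0.299, 0.016]] [0.5393 0.1939 0.016 ] [0.0, 0.001, 0.0, 0.002]
board [[0.6, -0.14, 0.005], [0.62, -0.239, 0.005], [0.475, -0.269, 0.005], [0.454, -0.172, 0.005]] [ 0.5369 -0.205   0.005 ] [0.004, 0.005, 0.005, 0.003]
batten [[0.529, -0.167, 0.025], [0.541, -0.244, 0.025]] [ 0.5351 -0.2054  0.025 ] [0.022, 0.023]
button [[0.459, 0.237, 0.02], [0.454, 0.21, 0.02]] [0.4564 0.2238 0.02  ] [0.021, 0.022]
clips [[0.627, 0.213, 0.02], [0.615, 0.155, 0.02]] [0.621 0.184 0.02 ] [0.023, 0.018]
[ 0.599 -0.008  0.029]
[0.456 0.001 0.015]
[0.783 0.129 0.002]
[ 0.766 -0.119  0.096]
[0.674 0.407 0.046]
```

Emit:
{"api": "send_rows", "payload": {"deltas": "0.0854 0.0319 -0.0251 0 0;0.0854 0.0319 -0.0251 0 0;0.0854 0.0319 -0.0251 0 0;0.0854 0.0319 -0.0251 0 0;0.0854 0.0319 -0.0251 0 0;0.0854 0.0319 -0.0251 0 0;0.0854 0.0319 -0.0251 0 0;0.0854 0.0319 -0.0251 0 0;0.0854 0.0319 -0.0251 0 0;0.0854 0.0319 -0.0251 0 0"}}

```text
clock: 0.93
tcp_pos: [0.4791, -0.3101, 0.2531]
orientation: [-180.0, 0.0, 23.0]
force: [1.2, 0.2, 0.1]
finger_gap: 0.996
```

Emit:
{"api": "send_rows", "payload": {"deltas": "0.0854 0.0319 -0.0251 0 0;0.0854 0.0319 -0.0251 0 0;0.0854 0.0319 -0.0251 0 0;0.0854 0 0 0.02 1;0.0854 0 0 0.02 1;0.0854 0 0 0.02 0.4;0.0854 0 0 0 0;0.0854 0 0 0 0"}}

```text
clock: 1.6
tcp_pos: [0.5369, -0.205, 0.1926]
orientation: [-179.9, 0.1, 11.1]
force: [0.3, 0.5, 0.6]
finger_gap: 1.001
```

```bash
python3 - <<'E'
from h import *
s=env.state();print(s['clock'],s['tcp_pos'],s['orientation'],s['force'])
shot('wrist','w1')
for P in ((.537,-.205,.005),(.535,-.2054,.025)):print(proj('w1',P))
E
```

```text
1.6 [ 0.53685011 -0.20500075  0.19255857] [-1.79940191e+02  1.37328315e-01  1.10620509e+01] [0.29794929 0.47835659 0.60794979]
(np.float64(317.5967447454046), np.float64(216.41981093620151))
(np.float64(317.61081560375857), np.float64(224.98499693852162))
```

View pics/w1.png

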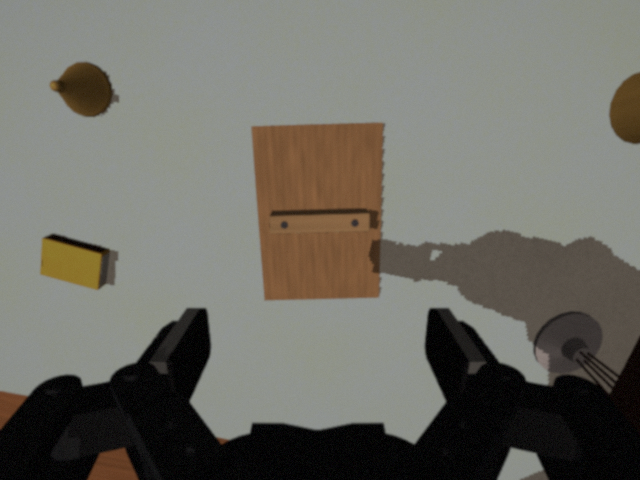

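```bash
python3 - <<'E'
import cv2
im=cv2.imread('pics/w1.png')
cv2.imwrite('pics/c2.png',cv2.resize(im[200:244,255:385],(780,264),interpolation=cv2.INTER_CUBIC))
E
```

```text
(no output)
```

View pics/c2.png

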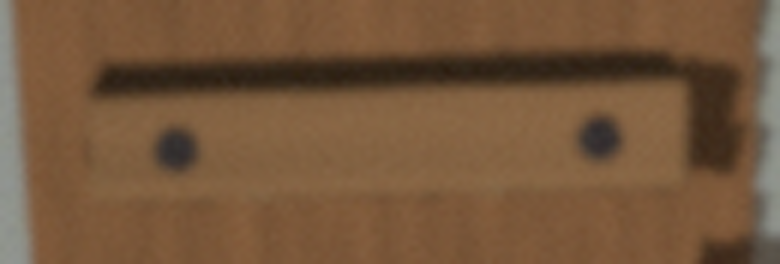

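```bash
python3 - <<'E'
from h import *
M=np.linalg.inv(T())
c=[(270.5,216),(369,213.3),(369.7,230.8),(269.5,232.2)]
P=np.array([pz('w1',u-.3,v-.3,.025) for u,v in c])
print(P.round(4),P.mean(0),np.linalg.norm(P[0]-P[1]),np.linalg.norm(P[3]-P[2]),np.linalg.norm(P[1]-P[2]))
d=(P[0]+P[3]-P[1]-P[2]);print('yaw of +y minus 90',np.degrees(np.arctan2(-d[0],d[1])))
print('tool',(M@np.append(P.mean(0),1)).round(4))
d=np.load('pics/w1.npz')['d'];print([pd('w1',u,v)[2].round(4) for u,v in((284,225),(320,224),(355,223),(320,170),(320,270))])
B=np.array([pz('w1',u,v,.005) for u,v in((252,126),(383,123),(380,297),(265,300))]);print(B.round(4),B.mean(0));e=B[0]+B[1]-B[2]-B[3];print(np.degrees(np.arctan2(e[1],e[0])),np.linalg.norm(e)/2)
# top view check by screws
for P in (P.mean(0),):print(proj('top0',P),proj('side0',P))
# frame: fit line
E
```

```text
[[ 0.5353 -0.1672  0.025 ]
 [ 0.5524 -0.243   0.025 ]
 [ 0.5385 -0.2469  0.025 ]
 [ 0.5219 -0.1685  0.025 ]] [ 0.53701394 -0.20640157  0.025     ] 0.07776936041957053 0.08019690996465752 0.014402370458147795
yaw of +y minus 90 12.284339507422837
tool [-5.000e-04  1.000e-03  1.685e-01  1.000e+00]
[np.float64(0.0261), np.float64(0.0251), np.float64(0.0261), np.float64(0.005), np.float64(0.0053)]
[[ 0.5993 -0.14    0.005 ]
 [ 0.6214 -0.2411  0.005 ]
 [ 0.4741 -0.275   0.005 ]
 [ 0.4511 -0.173   0.005 ]] [ 0.53649363 -0.20726988  0.005     ]
12.780558667299454 0.15152839039892266
(np.float64(400.44363172900194), np.float64(224.13139431495858)) (np.float64(335.59260764285574), np.float64(339.8221466018217))
```

```bash
python3 - <<'E'
from h import *
z=np.load('pics/w1.npz');C=env.camera_params('wrist')['tool_from_camera'];d=z['d']
Q=[]
for v in range(300,420,3):
  for u in range(130,520,3):
    o,r,dd=ray('w1',u,v)
    if 0<dd<.2:
      q=np.linalg.inv(z['C'][:3,:3])@r*dd;Q.append((u,v,*(C@np.append(q,1))[:3]))
Q=np.array(Q);print(len(Q));
for s in (-1,1):
  q=Q[(Q[:,3]*s>0)];q=q[np.argsort(-q[:,4])][:12];print(q.round(4))
  q=Q[(Q[:,3]*s>0)&(Q[:,4]>-.02)];print('inner y',np.abs(q[:,3]).min(),np.abs(q[:,3]).max(),'x',q[:,2].min(),q[:,2].max())
E
```

```text
1533
[[ 2.08e+02  3.18e+02  3.70e-03 -4.28e-02  9.10e-03]
 [ 2.08e+02  3.21e+02  2.50e-03 -4.29e-02  8.90e-03]
 [ 2.08e+02  3.24e+02  1.90e-03 -4.26e-02  7.60e-03]
 [ 2.08e+02  3.27e+02  7.00e-04 -4.27e-02  7.50e-03]
 [ 2.08e+02  3.30e+02 -4.00e-04 -4.27e-02  7.10e-03]
 [ 2.08e+02  3.36e+02 -2.80e-03 -4.28e-02  6.70e-03]
 [ 2.08e+02  3.33e+02 -1.40e-03 -4.26e-02  6.50e-03]
 [ 2.08e+02  3.45e+02 -6.70e-03 -4.31e-02  6.40e-03]
 [ 2.05e+02  3.12e+02  8.10e-03 -4.27e-02  5.80e-03]
 [ 2.05e+02  3.09e+02  9.60e-03 -4.24e-02  5.40e-03]
 [ 2.08e+02  3.48e+02 -7.40e-03 -4.29e-02  5.30e-03]
 [ 1.93e+02  3.09e+02  9.70e-03 -4.69e-02  5.20e-03]]
inner y 0.04205612612687362 0.0567741229011473 x -0.012149700990921143 0.011122094296003485
[[ 4.27e+02  3.18e+02  3.30e-03  4.31e-02  9.90e-03]
 [ 4.27e+02  3.21e+02  2.80e-03  4.27e-02  8.40e-03]
 [ 4.27e+02  3.24e+02  1.50e-03  4.28e-02  8.30e-03]
 [ 4.27e+02  3.27e+02  7.00e-04  4.26e-02  7.50e-03]
 [ 4.27e+02  3.33e+02 -1.50e-03  4.26e-02  6.60e-03]
 [ 4.27e+02  3.39e+02 -4.00e-03  4.28e-02  6.30e-03]
 [ 4.30e+02  3.12e+02  7.90e-03  4.27e-02  6.20e-03]
 [ 4.27e+02  3.48e+02 -8.00e-03  4.31e-02  6.20e-03]
 [ 4.27e+02  3.36e+02 -2.40e-03  4.25e-02  5.90e-03]
 [ 4.27e+02  3.30e+02  4.00e-04  4.22e-02  5.80e-03]
 [ 4.30e+02  3.15e+02  6.90e-03  4.27e-02  5.80e-03]
 [ 4.30e+02  3.09e+02  9.50e-03  4.24e-02  5.60e-03]]
inner y 0.04202841651873179 0.056157731551771034 x -0.011475512972261806 0.011311306476802035
```

Emit:
{"api": "send_rows", "payload": {"deltas": "0.0854 -0.0005 0.0012 0.03 -0.28;0.0854 0 0 0.035 0;0.0854 0 0 0.035 0;0.0854 0 0 0.035 0;0.0854 0 0 0.0106 0;0.0854 0 0 0 0;0.0854 0 0 0 0"}}

```text
clock: 2.23
tcp_pos: [0.5376, -0.207, 0.0488]
orientation: [180.0, -0.0, 12.4]
force: [0.4, 0.3, 0.1]
finger_gap: 0.998
```

```bash
python3 - <<'E'
from h import *
s=env.state();print(s['clock'],s['tcp_pos'],s['orientation'],s['force'])
shot('wrist','w2');im=cv2.imread('pics/w2.png');cv2.imwrite('pics/w2c.png',cv2.resize(im[230:380,150:490],(800,353),interpolation=cv2.INTER_CUBIC))
E
```

```text
2.2333 [ 0.53764805 -0.2070443   0.04878167] [ 1.79984721e+02 -2.76824818e-02  1.23630708e+01] [0.36871621 0.26707282 0.08577073]
```

View pics/w2c.png

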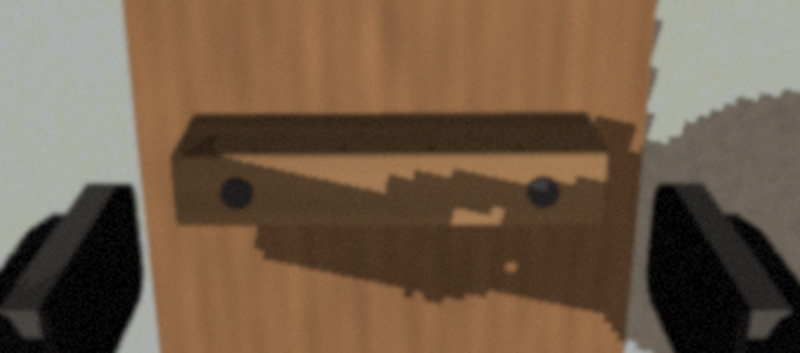

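```bash
python3 - <<'E'
from h import *
z=np.load('pics/w2.npz');C=env.camera_params('wrist')['tool_from_camera'];M=C@np.linalg.inv(z['C'])
s=340/800
for h in(.025,):
  P=np.array([(M@np.append(pz('w2',150+u*s-.3,230+v*s-.3,h),1))[:3] for u,v in((174,155),(608,152),(605,224),(179,224),(237,192),(543,191))])
  print(P.round(4),P[:4].mean(0))
E
```

```text
[[ 0.0063 -0.0399  0.0238]
 [ 0.0069  0.0385  0.0238]
 [-0.0079  0.0391  0.0238]
 [-0.0078 -0.0401  0.0238]
 [-0.0011 -0.0289  0.0238]
 [-0.0009  0.0271  0.0238]] [-0.00061587 -0.00063885  0.0237812 ]
```

Emit:
{"api": "send_rows", "payload": {"deltas": "0.0854 -0.0006 -0.0006 0.012 0;0.0854 0 0 0.0125 0;0.0854 0 0 0 0;0.078 0 0 0 0;0.078 0 0 0 0;0.078 0 0 0 0;0.078 0 0 0 0"}}

```text
clock: 2.87
tcp_pos: [0.5365, -0.2062, 0.0234]
orientation: [180.0, -0.0, 12.4]
force: [0.5, 0.0, -0.7]
finger_gap: 0.922
```

Emit:
{"api": "send_rows", "payload": {"deltas": "0.078 0 0 -0.01 0;0.078 0 0 -0.02 0;0.078 0 0 -0.02 0;0.078 0 0 0 0;0.078 0 0 0 0"}}

```text
clock: 3.28
tcp_pos: [0.5371, -0.2064, 0.0747]
orientation: [179.9, -0.1, 12.4]
force: [-0.2, -0.9, -0.9]
finger_gap: 0.924
```

```bash
python3 - <<'E'
from h import *
s=env.state();print(s['clock'],s['tcp_pos'],s['orientation'],s['force'],s['finger_gap'])
shot('wrist','w3')
for u,v in((320,60),(320,120),(320,200),(320,290),(320,340),(320,370)):
  o,r,d=ray('w3',u,v);P=o+r*d;C=env.camera_params('wrist')['tool_from_camera'];z=np.load('pics/w3.npz')
  print(u,v,(C@np.linalg.inv(z['C'])@np.append(P,1)).round(4),P.round(4))
E
```

```text
3.2833 [ 0.53709547 -0.20642595  0.07471991] [ 1.79922710e+02 -1.35568800e-01  1.23558474e+01] [-0.23041153 -0.87147292 -0.85915789] 0.9244756073280312
320 60 [0.1056 0.0012 0.0743 1.    ] [ 0.6407 -0.1851  0.0007]
320 120 [0.0778 0.0013 0.074  1.    ] [ 0.6136 -0.1911  0.0009]
320 200 [4.86e-02 9.00e-04 1.81e-02 1.00e+00] [ 0.5848 -0.1969  0.0567]
320 290 [0.0113 0.001  0.0189 1.    ] [ 0.5484 -0.205   0.0559]
320 340 [ 1.0e-03  9.0e-04 -1.8e-03  1.0e+00] [ 0.5382 -0.2071  0.0765]
320 370 [-0.0277  0.0011  0.0192  1.    ] [ 0.5103 -0.2134  0.0554]
```

View pics/w3.png

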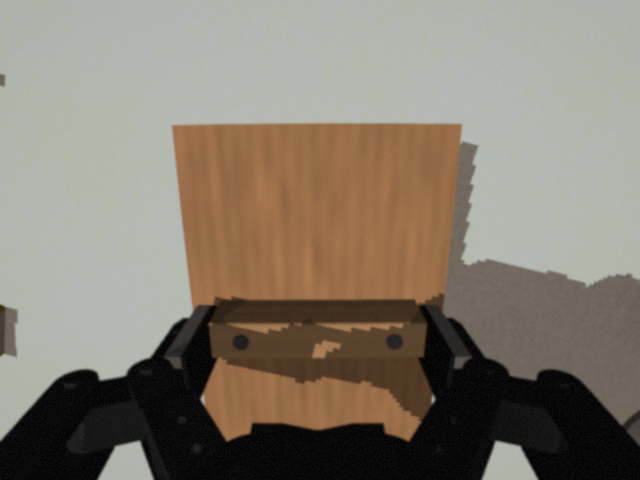

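Emit:
{"api": "send_rows", "payload": {"deltas": "0.078 0 0 -0.03 0;0.078 0 0 -0.04 0;0.078 0 0 -0.04 0;0.078 0.0086 -0.03 -0.025 0;0.078 0.0086 -0.03 -0.025 0;0.078 0.0086 -0.03 -0.025 0;0.078 0.0086 -0.03 -0.02 0;0.078 0.0086 -0.03 0 0;0.078 0 -0.03 0 0.5;0.078 0 -0.015 0 0.8"}}

```text
clock: 4.17
tcp_pos: [0.5364, -0.0023, 0.2777]
orientation: [-179.9, 0.1, 6.0]
force: [-0.9, -0.2, -2.3]
finger_gap: 0.924
```

Emit:
{"api": "send_rows", "payload": {"deltas": "0.078 0 0 0 0.7;0.078 0 0 0 0.7;0.078 0 0 0 0.7;0.078 0 0 0 0.7;0.078 0 0 0 0;0.078 0 0 0 0;0.078 0 0 0 0"}}

```text
clock: 4.75
tcp_pos: [0.5371, -0.0063, 0.2777]
orientation: [180.0, 0.1, -8.0]
force: [0.1, 0.8, -1.2]
finger_gap: 0.921
```

```bash
python3 - <<'E'
from h import *
s=env.state();print(s['clock'],s['tcp_pos'],s['orientation'],s['force'],s['finger_gap'])
shot('wrist','w4');im=cv2.imread('pics/w4.png');cv2.imwrite('pics/w4c.png',cv2.resize(im[80:400,0:240],(450,600),interpolation=cv2.INTER_CUBIC))
E
```

```text
4.75 [ 0.53706672 -0.00627327  0.27766018] [ 1.79981622e+02  5.59157715e-02 -8.01403679e+00] [ 0.07901744  0.78801087 -1.22249862] 0.9211931574637676
```

View pics/w4c.png

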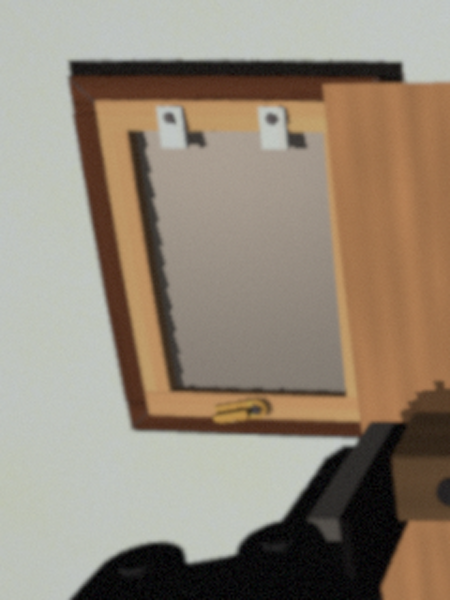

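View pics/c1.png

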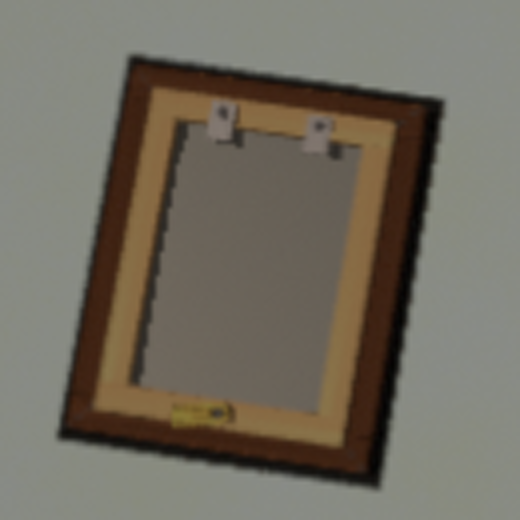

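```bash
python3 - <<'E'
from h import *
A=lambda u,v:(u/1.875-.25,80+v/1.875-.25)
B=lambda u,v:(160+u/4-.4,160+v/4-.4)
S={'+xwall':(.018,[(135,131),(323,131)],[(183,123),(362,145)]),'-xwall':(.018,[(172,391),(345,396)],[(135,384),(320,412)]),
'clip1tip':(.02,[(160,149),(187,148)],[(209,138),(235,141)]),'clip2tip':(.02,[(262,149),(288,149)],[(304,151),(330,154)]),
'screw':(.023,[(258,408)],[(217,412)]),'clipscrews':(.02,[(169,117),(271,118)],[(222,112),(319,127)]),'ywall+':(.018,[(130,131),(172,391)],[(180,123),(133,384)]),'ywall-':(.018,[],[(362,145),(320,412)]),
'framecorners':(.016,[(76,76),(135,430)],[(133,61),(440,101),(378,483),(62,434)]),'rib':(.027,[(219,416),(262,406)],[(175,414),(228,410)])}
t=np.radians(-8.2);
for n,(h,a,b) in S.items():
  for f,g,L in(('w4',A,a),('top0',B,b)):
    if L:
      P=np.array([pz(f,*g(u,v),h) for u,v in L]);m=P.mean(0);e=P[-1]-P[0]
      loc=lambda p:np.array([np.cos(t)*p[0]+np.sin(t)*p[1],-np.sin(t)*p[0]+np.cos(t)*p[1]])
      print(n,f,P[:,:2].round(4).tolist(),'ang',np.degrees(np.arctan2(e[1],e[0])).round(1),'fx,fy',np.array([loc(p) for p in P]).round(4).tolist())
for uv in((169,117),(120,200),(258,408),(230,413),(85,200),(250,260)):
  print(uv,pd('w4',*A(*uv)).round(4))
z=np.load('pics/w4.npz');M=env.camera_params('wrist')['tool_from_camera']@np.linalg.inv(z['C'])
for v in (90,100,120,160,220,280):print(v,(M@np.append(pd('w4',320,v),1))[:3].round(4))
E
```

```text
+xwall w4 [[0.6245, 0.2329], [0.6084, 0.1299]] ang -98.9 fx,fy [[0.5849, 0.3196], [0.5836, 0.2154]]
+xwall top0 [[0.6227, 0.2353], [0.6081, 0.1324]] ang -98.1 fx,fy [[0.5828, 0.3217], [0.583, 0.2178]]
-xwall w4 [[0.4733, 0.2612], [0.456, 0.1559]] ang -99.3 fx,fy [[0.4312, 0.326], [0.4291, 0.2194]]
-xwall top0 [[0.4736, 0.2599], [0.4565, 0.1555]] ang -99.3 fx,fy [[0.4317, 0.3248], [0.4297, 0.219]]
clip1tip w4 [[0.613, 0.2206], [0.6111, 0.2054]] ang -97.0 fx,fy [[0.5753, 0.3058], [0.5756, 0.2905]]
clip1tip top0 [[0.6132, 0.2197], [0.6112, 0.2047]] ang -97.7 fx,fy [[0.5756, 0.3049], [0.5758, 0.2898]]
clip2tip w4 [[0.6042, 0.1644], [0.6021, 0.1503]] ang -98.7 fx,fy [[0.5746, 0.2489], [0.5745, 0.2346]]
clip2tip top0 [[0.6048, 0.1652], [0.6028, 0.1504]] ang -97.6 fx,fy [[0.575, 0.2498], [0.5752, 0.2348]]
screw w4 [[0.4574, 0.2081]] ang 0.0 fx,fy [[0.4231, 0.2712]]
screw top0 [[0.457, 0.2122]] ang 0.0 fx,fy [[0.422, 0.2753]]
clipscrews w4 [[0.6285, 0.2104], [0.6192, 0.1552]] ang -99.5 fx,fy [[0.5921, 0.2979], [0.5908, 0.2419]]
clipscrews top0 [[0.6283, 0.2125], [0.6185, 0.1568]] ang -99.9 f
[... 479 characters left out ...]
 [0.6335, 0.0881], [0.4167, 0.1233], [0.4461, 0.3015]] ang 170.5 fx,fy [[0.6157, 0.3571], [0.6145, 0.1776], [0.3948, 0.1815], [0.3985, 0.3621]]
rib w4 [[0.4571, 0.231], [0.46, 0.2029]] ang -84.0 fx,fy [[0.4195, 0.2939], [0.4264, 0.2665]]
rib top0 [[0.4559, 0.2348], [0.4577, 0.2052]] ang -86.4 fx,fy [[0.4177, 0.2974], [0.4238, 0.2684]]
(169, 117) [0.6285 0.21   0.0207]
(120, 200) [0.5897 0.2528 0.0194]
(258, 408) [0.4572 0.2084 0.0225]
(230, 413) [0.4581 0.2237 0.027 ]
(85, 200) [0.5919 0.2873 0.0013]
(250, 260) [0.5442 0.1928 0.0114]
90 [0.1082 0.0029 0.2773]
100 [0.0987 0.003  0.2768]
120 [0.0793 0.003  0.2721]
160 [0.0635 0.0011 0.0174]
220 [0.0409 0.0011 0.0181]
280 [0.0161 0.0012 0.0181]
```

```bash
python3 - <<'E'
from h import *
z=np.load('pics/w4.npz');M=env.camera_params('wrist')['tool_from_camera']@np.linalg.inv(z['C'])
for u in (260,320,400):
  for v in range(118,128):
    q=(M@np.append(pd('w4',u,v),1))[:3]
    if q[2]<.03: print(u,v,q.round(4));break
for v in (140,170):
  for uu in (range(160,240),range(480,400,-1)):
    for u in uu:
      q=(M@np.append(pd('w4',u,v),1))[:3]
      if 0.01<q[2]<.03: print(u,v,q.round(4));break
print(env.state()['tcp_pos'],env.state()['orientation'])
E
```

```text
260 124 [ 0.0761 -0.0203  0.0184]
320 123 [0.0764 0.0011 0.0178]
400 123 [0.0765 0.0297 0.019 ]
174 140 [ 0.0708 -0.0516  0.0178]
460 140 [0.0708 0.0517 0.0181]
176 170 [ 0.06   -0.0522  0.0185]
457 170 [0.06   0.0518 0.0183]
[ 0.53712981 -0.0063059   0.27779472] [ 1.79989716e+02  3.98406064e-02 -8.04071218e+00]
```

Emit:
{"api": "send_rows", "payload": {"deltas": "0.078 0 0 0 0.21;0.078 -0.008 -0.0334 0 0;0.078 -0.008 -0.0334 0 0;0.078 -0.008 -0.0334 0 0;0.078 -0.008 -0.0334 0 0;0.078 -0.008 -0.0334 0 0;0.078 -0.0084 -0.0333 0.03 0;0.078 0 0 0.04 0;0.078 0 0 0.04 0;0.078 0 0 0.04 0"}}

```text
clock: 5.63
tcp_pos: [0.5218, 0.1971, 0.1297]
orientation: [-179.9, -0.1, -9.1]
force: [1.0, 0.2, -1.3]
finger_gap: 0.92
```

Emit:
{"api": "send_rows", "payload": {"deltas": "0.078 0 0 0.035 0;0.078 0 0 0.02 0;0.078 0 0 0.014 0;0.078 0 0 0 0;0.078 0 0 0 0;0.078 0 0 0 0"}}

```text
clock: 6.13
tcp_pos: [0.5222, 0.1963, 0.0625]
orientation: [-180.0, -0.0, -9.2]
force: [0.5, -0.7, -0.6]
finger_gap: 0.919
```

Emit:
{"api": "send_rows", "payload": {"deltas": "0.078 -0.0016 -0.0026 0 0;0.078 0 0 0.006 0;0.078 0 0 0.004 0;0.078 0 0 0 0;0.078 0 0 0 0"}}

```text
clock: 6.55
tcp_pos: [0.5205, 0.199, 0.0517]
orientation: [180.0, 0.0, -9.2]
force: [-0.4, -0.2, 0.2]
finger_gap: 0.923
```

Emit:
{"api": "send_rows", "payload": {"deltas": "0.078 0 0 0.001 0;0.078 0 0 0.001 0;0.078 0 0 0 0;0.078 0 0 0 0"}}

```text
clock: 6.88
tcp_pos: [0.5208, 0.199, 0.0498]
orientation: [-180.0, -0.0, -9.2]
force: [0.3, -0.4, 0.7]
finger_gap: 0.922
```

Emit:
{"api": "send_rows", "payload": {"deltas": "0.078 0 0 0.001 0;0.078 0 0 0 0;0.078 0 0 0 0"}}

```text
clock: 7.13
tcp_pos: [0.5209, 0.199, 0.0489]
orientation: [-180.0, -0.0, -9.2]
force: [2.4, -1.0, 3.2]
finger_gap: 0.924
```

Contact is beginning (about 4 N), so I'll continue in 0.5–1 mm steps.

Emit:
{"api": "send_rows", "payload": {"deltas": "0.078 0 0 0.001 0;0.078 0 0 0 0;0.078 0 0 0 0"}}

```text
clock: 7.38
tcp_pos: [0.5211, 0.199, 0.048]
orientation: [-180.0, -0.1, -9.2]
force: [3.2, -0.8, 5.2]
finger_gap: 0.926
```

Emit:
{"api": "send_rows", "payload": {"deltas": "0.078 0 0 0.0005 0;0.078 0 0 0 0;0.078 0 0 0 0"}}

```text
clock: 7.63
tcp_pos: [0.5212, 0.1989, 0.0475]
orientation: [-180.0, -0.1, -9.2]
force: [2.0, -2.3, 6.3]
finger_gap: 0.919
```

```bash
cat > tilt.py <<'E'
from h import *
s=env.state();shot('wrist','t');z=np.load('pics/t.npz');M=env.camera_params('wrist')['tool_from_camera']@np.linalg.inv(z['C'])
Q=np.array([(M@np.append(pd('t',u,v),1))[:3] for u in range(230,410,6) for v in range(120,280,4)])
Q=Q[(Q[:,2]>.01)&(Q[:,2]<.045)&(Q[:,0]>.012)&(Q[:,0]<.076)]
c=np.linalg.lstsq(np.c_[Q[:,:2],np.ones(len(Q))],Q[:,2],rcond=None)[0]
k=np.abs(np.c_[Q[:,:2],np.ones(len(Q))]@c-Q[:,2])<.002
c=np.linalg.lstsq(np.c_[Q[k,:2],np.ones(k.sum())],Q[k,2],rcond=None)[0]
print('tilt',np.degrees(np.arctan(c[:2])),'z0 top',c[2],len(Q),k.sum(),'lead x',Q[k,0].max(),'lead under z',s['tcp_pos'][2]-(c[2]+.076*c[0])-.005,s['tcp_pos'],s['force'])
E
python3 tilt.py
```

```text
tilt [ 2.22708708 -0.04033426] z0 top 0.018333015916464065 1148 1135 lead x 0.07475773792665641 lead under z 0.021257008950043628 [0.52120944 0.19894867 0.04754563] [ 1.97396756 -2.2905763   6.25923739]
```

Emit:
{"api": "send_rows", "payload": {"deltas": "0.078 0 0 0.0005 0;0.078 0 0 0.0005 0;0.078 0 0 0.0005 0;0.078 0 0 0 0"}}

```text
clock: 8.02
tcp_pos: [0.5216, 0.1989, 0.0461]
orientation: [-180.0, -0.1, -9.2]
force: [3.8, -1.8, 7.2]
finger_gap: 0.922
```

Emit:
{"api": "send_rows", "payload": {"deltas": "0.078 0 0 0.0005 0;0.078 0 0 0.0005 0;0.078 0 0 0.0005 0;0.078 0 0 0 0"}}

```text
clock: 8.35
tcp_pos: [0.5217, 0.1989, 0.0446]
orientation: [-180.0, -0.1, -9.2]
force: [4.2, -1.8, 5.6]
finger_gap: 0.922
```

```bash
python3 tilt.py
```

```text
tilt [4.73781015 0.07174794] z0 top 0.018248406665771946 1142 1136 lead x 0.07471895007415064 lead under z 0.015065617969985255 [0.52174777 0.19887765 0.04461286] [ 4.20610836 -1.75295625  5.55233865]
```

Emit:
{"api": "send_rows", "payload": {"deltas": "0.078 0 0 0.0005 0;0.078 0 0 0.0005 0;0.078 0 0 0.0005 0;0.078 0 0 0.0005 0;0.078 0 0 0 0"}}

```text
clock: 8.82
tcp_pos: [0.5219, 0.199, 0.0426]
orientation: [-180.0, -0.1, -9.2]
force: [4.0, -1.9, 5.9]
finger_gap: 0.921
```

```bash
python3 tilt.py
```

```text
tilt [6.53900543 0.01553387] z0 top 0.01814332261004651 1138 1103 lead x 0.07320384318259343 lead under z 0.010764728921065586 [0.52186073 0.19895181 0.04261957] [ 3.98080531 -1.9188236   5.90622212]
```

Emit:
{"api": "send_rows", "payload": {"deltas": "0.078 0.002 0 0 0;0.078 0.002 0 0 0;0.078 0.002 0 0 0;0.078 0.002 0 0 0;0.078 0 0 0 0;0.078 0 0 0 0"}}

```text
clock: 9.37
tcp_pos: [0.5285, 0.1978, 0.0422]
orientation: [-180.0, 0.0, -9.2]
force: [-0.2, 0.8, 2.9]
finger_gap: 0.92
```

Emit:
{"api": "send_rows", "payload": {"deltas": "0.078 0 0 0.0005 0;0.078 0 0 0 0;0.078 0 0 0 0"}}

```text
clock: 9.62
tcp_pos: [0.5285, 0.1978, 0.0418]
orientation: [-180.0, -0.0, -9.2]
force: [-0.1, 0.8, 5.2]
finger_gap: 0.92
```

```bash
python3 tilt.py
```

```text
tilt [ 6.52105568 -0.01696451] z0 top 0.018193656620832173 1136 1103 lead x 0.07321549893648516 lead under z 0.009886837963469421 [0.52853753 0.19777887 0.04176789] [-0.09285153  0.76645809  5.23184375]
```

Emit:
{"api": "send_rows", "payload": {"deltas": "0.078 0 0 -0.0008 0;0.078 0.0015 0 0 0;0.078 0.0015 0 0 0;0.078 0.0015 0 0 0;0.078 0.0015 0 0 0;0.078 0 0 0 0"}}

```text
clock: 10.17
tcp_pos: [0.5349, 0.1965, 0.0423]
orientation: [180.0, -0.0, -9.2]
force: [0.5, -0.5, -3.0]
finger_gap: 0.922
```

Emit:
{"api": "send_rows", "payload": {"deltas": "0.078 0.0015 0 0 0;0.078 0.0015 0 0 0;0.078 0.0015 0 0 0;0.078 0 0 0 0"}}

```text
clock: 10.5
tcp_pos: [0.5391, 0.1959, 0.0424]
orientation: [180.0, 0.0, -9.2]
force: [1.0, -0.6, -2.3]
finger_gap: 0.919
```

Emit:
{"api": "send_rows", "payload": {"deltas": "0.078 0 0 0.0004 0;0.078 0.001 0 0 0;0.078 0.001 0 0 0;0.078 0 0 0 0"}}

```text
clock: 10.83
tcp_pos: [0.5409, 0.1957, 0.0421]
orientation: [180.0, 0.0, -9.2]
force: [-0.2, 0.4, -2.2]
finger_gap: 0.923
```

Emit:
{"api": "send_rows", "payload": {"deltas": "0.078 0.001 0 0 0;0.078 0.001 0 0 0;0.078 0 0 0 0;0.078 0 0 0 0"}}

```text
clock: 11.17
tcp_pos: [0.5428, 0.1954, 0.0421]
orientation: [180.0, 0.0, -9.2]
force: [-1.6, 0.8, -1.5]
finger_gap: 0.92
```

```bash
python3 tilt.py
```

```text
tilt [ 4.79957286 -0.05940061] z0 top 0.01836894668839243 1137 1070 lead x 0.07469278845144978 lead under z 0.012351955096546637 [0.54278195 0.19544128 0.04210223] [-1.55865876  0.83776929 -1.48030131]
```

Emit:
{"api": "send_rows", "payload": {"deltas": "0.078 0 0 0.0007 0;0.078 0 0 0.0007 0;0.078 0 0 0 0;0.078 0 0 0 0"}}

```text
clock: 11.55
tcp_pos: [0.5426, 0.1955, 0.0407]
orientation: [180.0, 0.0, -9.2]
force: [-2.4, 0.5, -1.3]
finger_gap: 0.921
```

```bash
python3 tilt.py; python3 -c "
import cv2;im=cv2.imread('pics/t.png');cv2.imwrite('pics/t1.png',im[60:460,100:540])"
```

```text
tilt [ 4.037324   -0.09434718] z0 top 0.018372101630754523 1139 1088 lead x 0.07474740827191939 lead under z 0.011988260406815571 [0.54261082 0.19547569 0.04072455] [-2.37303551  0.48258149 -1.26651281]
```

View pics/t1.png

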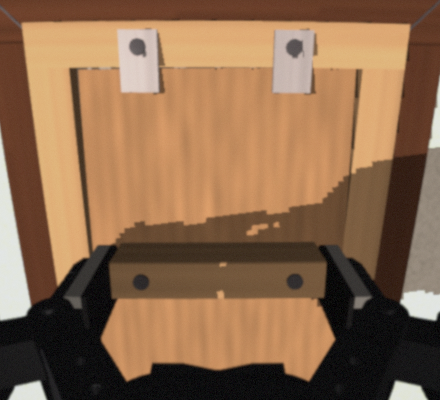

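Emit:
{"api": "send_rows", "payload": {"deltas": "0.078 -0.0002 0 0.0007 0;0.078 -0.0002 0 0.0007 0;0.078 -0.0002 0 0.0007 0;0.078 0 0 0 0"}}

```text
clock: 11.93
tcp_pos: [0.5425, 0.1955, 0.0386]
orientation: [-180.0, -0.0, -9.2]
force: [-1.8, 0.1, -0.7]
finger_gap: 0.925
```

Emit:
{"api": "send_rows", "payload": {"deltas": "0.078 -0.0002 0 0.0007 0;0.078 -0.0002 0 0.0007 0;0.078 0 0 0 0"}}

```text
clock: 12.18
tcp_pos: [0.5421, 0.1956, 0.0373]
orientation: [-180.0, -0.0, -9.2]
force: [-0.5, -0.1, 1.8]
finger_gap: 0.922
```

```bash
python3 tilt.py
```

```text
tilt [ 3.27216822 -0.06378777] z0 top 0.01811851237569361 1135 1058 lead x 0.07466108705323315 lead under z 0.009831743709768373 [0.54210613 0.19558681 0.03729535] [-0.46756468 -0.14708545  1.82420769]
```

Floor contact is confirmed, so I'll keep lowering to flatten the board.

Emit:
{"api": "send_rows", "payload": {"deltas": "0.078 -0.0002 0 0.0006 0;0.078 -0.0002 0 0.0006 0;0.078 0 0 0 0"}}

```text
clock: 12.48
tcp_pos: [0.5417, 0.1957, 0.0362]
orientation: [-180.0, -0.0, -9.2]
force: [-0.3, -0.3, 5.2]
finger_gap: 0.919
```

Emit:
{"api": "send_rows", "payload": {"deltas": "0.078 -0.0002 0 0.0006 0;0.078 -0.0002 0 0.0006 0;0.078 0 0 0 0"}}

```text
clock: 12.73
tcp_pos: [0.5413, 0.1958, 0.0349]
orientation: [-180.0, -0.0, -9.2]
force: [-0.1, 0.5, 4.9]
finger_gap: 0.918
```

```bash
python3 tilt.py
```

```text
tilt [ 1.5614742  -0.08359621] z0 top 0.01801248504698235 1138 1070 lead x 0.07468817444262443 lead under z 0.00980309472143331 [0.54130846 0.19576125 0.03488731] [-0.11090258  0.50135719  4.87662641]
```

Emit:
{"api": "send_rows", "payload": {"deltas": "0.078 -0.0001 0 0.0005 0;0.078 0 0 0.0005 0;0.078 0 0 0 0"}}

```text
clock: 13.03
tcp_pos: [0.5409, 0.1958, 0.0338]
orientation: [-180.0, -0.0, -9.2]
force: [-0.2, -0.0, 5.8]
finger_gap: 0.924
```

Emit:
{"api": "send_rows", "payload": {"deltas": "0.078 0 0 0.0005 0;0.078 0 0 0 0;0.078 0 0 0 0"}}

```text
clock: 13.28
tcp_pos: [0.5407, 0.1958, 0.0333]
orientation: [180.0, 0.0, -9.2]
force: [-0.9, -0.4, 4.4]
finger_gap: 0.924
```

```bash
python3 tilt.py
```

```text
tilt [ 0.19822047 -0.06422093] z0 top 0.018053692579654983 1137 1067 lead x 0.07470728882091193 lead under z 0.009970347888150898 [0.54072765 0.19584531 0.03328697] [-0.90794473 -0.39060335  4.42847235]
```

Emit:
{"api": "send_rows", "payload": {"deltas": "0.0854 0 0 0 0;0.0854 0 0 0 0;0.0854 0 0 0 0;0.0854 0 0 0 0;0.0854 0 0 -0.005 0;0.0854 0 0 -0.02 0;0.0854 0 0 -0.03 0;0.0854 0 0 -0.03 0;0.0854 0 0 0 0"}}

```text
clock: 14.08
tcp_pos: [0.543, 0.1963, 0.1233]
orientation: [-179.8, -0.3, -9.2]
force: [0.3, 1.4, -0.1]
finger_gap: 1.0
```

```bash
python3 - <<'E'
from h import *
s=env.state();print(s['joints'],s['tcp_pos'],s['clock'],s['force'])
shot('wrist','w5')
for u,v in((280,150),(360,150),(280,230),(360,230),(300,330),(340,330),(320,290)):print((u,v),pd('w5',u,v).round(4))
E
```

```text
[ -26.68181103   34.30694607    1.70611974  117.71221846   -2.05100704
   27.63456492 -122.67915254] [0.54296329 0.19631626 0.12329842] 14.0833 [ 0.29858281  1.40154829 -0.07506754]
(280, 150) [0.6073 0.2086 0.0154]
(360, 150) [0.5996 0.1615 0.0148]
(280, 230) [0.5583 0.2181 0.0144]
(360, 230) [0.5502 0.1678 0.0144]
(300, 330) [0.4855 0.218  0.0149]
(340, 330) [0.4819 0.1906 0.0162]
(320, 290) [0.5135 0.1995 0.0152]
```

View pics/w5.png

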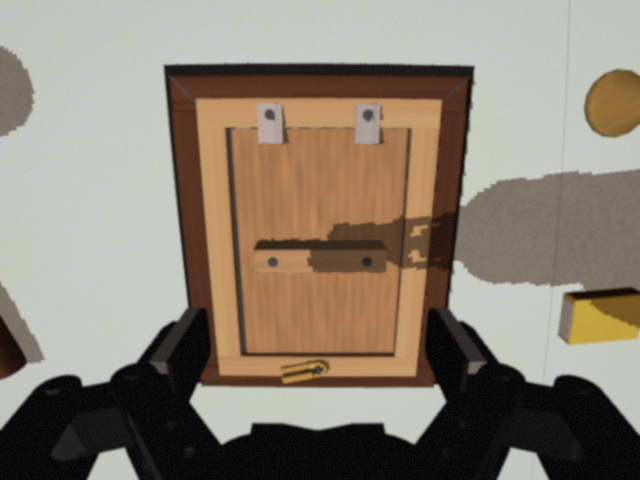

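```bash
python3 - <<'E'
from h import *
u=np.array([.9874,-.1582]);v=np.array([.1582,.9874])
for px,h in(((318.5,370),.022),((283,378),.027),((326,365.5),.027),((241,355),.018),((397,355),.018),((227,128),.018),((411,128),.018)):
  p=pz('w5',*px,h)[:2];print(px,(p@u).round(4),(p@v).round(4))
E
```

```text
(318.5, 370) 0.4172 0.2793
(283, 378) 0.4142 0.3038
(326, 365.5) 0.4245 0.2742
(241, 355) 0.4265 0.3338
(397, 355) 0.4265 0.224
(227, 128) 0.5796 0.3324
(411, 128) 0.5794 0.2252
```

Emit:
{"api": "send_rows", "payload": {"deltas": "0 0 0 0 -1;0 0 0 0 -1;0 0 0 0 -1;0 0 0 0 -1;0 0 0 0 -1;0 0 0 0 -1;0 0 0 0 -1;0 0 0 0 -1;0 0 0 0 -1;0 0 0 0 -1"}}

```text
clock: 14.97
tcp_pos: [0.5404, 0.1956, 0.1176]
orientation: [-180.0, 0.1, 41.1]
force: [-0.1, 1.4, 0.2]
finger_gap: 0.001
```

Emit:
{"api": "send_rows", "payload": {"deltas": "0 0 0 0 -1;0 0 0 0 -1;0 0 0 0 -1;0 0 0 0 -1;0 0 0 0 -1;0 0 0 0 -1;0 0 0 0 -1;0 0 0 0 -1;0 0 0 0 0;0 0 0 0 0"}}

```text
clock: 15.8
tcp_pos: [0.5405, 0.1954, 0.1177]
orientation: [-179.9, 0.0, 80.6]
force: [0.2, -0.1, -0.1]
finger_gap: -0.002
```

Emit:
{"api": "send_rows", "payload": {"deltas": "0 0.0067 -0.0288 0 0;0 0.0067 -0.0288 0 0;0 0.0067 -0.0288 0 0;0 0.0067 -0.0289 0 0;0 0 0 0 0;0 0 0 0.03 0;0 0 0 0.03 0;0 0 0 0.009 0;0 0 0 0 0;0 0 0 0 0"}}

```text
clock: 16.63
tcp_pos: [0.4312, 0.2405, 0.0493]
orientation: [-180.0, 0.1, 80.8]
force: [-0.4, -0.5, -0.0]
finger_gap: 0.001
```

```bash
cat > b.py <<'E'
from h import *
u=np.array([.9874,-.1582]);v=np.array([.1582,.9874]);s=env.state();p=np.array(s['tcp_pos'])
print('rel screw mm',1e3*(p[:2]@u-.4175),1e3*(p[:2]@v-.279),'z',p[2],s['force'],s['orientation'][2],s['clock'])
E
python3 b.py
```

```text
rel screw mm -29.8179498932129 26.68590477227545 z 0.04928096386520579 [-0.40637889 -0.50583924 -0.03273138] 80.77664536563894 16.6333
```

Emit:
{"api": "send_rows", "payload": {"deltas": "0 0 0 0.0048 0;0 0 0 0 0;0 0.0003 0.0035 0 0;0 0.0004 0.0035 0 0;0 0.0003 0.0033 0 0;0 0.0003 0.003 0 0;0 0 0 0 0"}}

```text
clock: 17.22
tcp_pos: [0.4458, 0.2396, 0.0448]
orientation: [180.0, -0.0, 80.7]
force: [0.2, -0.5, -0.5]
finger_gap: -0.001
```

Emit:
{"api": "send_rows", "payload": {"deltas": "0 -0.0002 0.0025 0 0;0 -0.0003 0.003 0 0;0 -0.0005 0.0025 0 0;0 -0.0008 0.0025 0 0;0 0 0 0 0"}}

```text
clock: 17.63
tcp_pos: [0.4551, 0.2365, 0.0445]
orientation: [180.0, -0.0, 80.8]
force: [-0.8, 1.8, 0.5]
finger_gap: -0.003
```

```bash
python3 b.py
```

```text
rel screw mm -5.513152921681252 26.475758808836012 z 0.04452127044503253 [-0.77387065  1.75039618  0.53303439] 80.81129160894766 17.6333
```

Light contact so far. Next I'll follow the arc.

Emit:
{"api": "send_rows", "payload": {"deltas": "0 -0.001 0.0025 0 0;0 -0.0015 0.002 0 0;0 -0.002 0.0015 0 0;0 -0.002 0.001 0 0;0 0 0 0 0"}}

```text
clock: 18.05
tcp_pos: [0.4618, 0.2295, 0.0448]
orientation: [179.9, -0.1, 80.8]
force: [0.0, 4.6, 0.1]
finger_gap: -0.002
```

Emit:
{"api": "send_rows", "payload": {"deltas": "0 -0.002 0.001 0 0;0 -0.002 0.001 0 0;0 -0.0015 0.0005 0 0;0 -0.001 0.0005 0 0;0 0 0 0 0"}}

```text
clock: 18.47
tcp_pos: [0.4643, 0.2229, 0.0449]
orientation: [179.9, -0.2, 80.8]
force: [3.5, 5.2, 1.0]
finger_gap: 0.001
```

```bash
python3 b.py; python3 - <<'E'
from h import *
shot('top','t6')
im=cv2.imread('pics/t6.png');cv2.imwrite('pics/t6c.png',cv2.resize(im[220:290,160:260],(800,560),interpolation=cv2.INTER_CUBIC))
E
```

```text
rel screw mm 5.655170712826396 14.53882660589123 z 0.04491143261909795 [3.50404758 5.15368744 0.99021485] 80.81428471042918 18.4667
```

Emit:
{"api": "send_rows", "payload": {"deltas": "0 -0.001 0 0 0;0 0 0 0 0;0 0.004 0 0 0;0 0.004 0 0 0;0 0 0 -0.02 0;0 0 0 -0.04 0;0 0 0 -0.04 0;0 -0.03 0 -0.04 0;0 0 0 0 0;0 0 0 0 0"}}

```text
clock: 19.35
tcp_pos: [0.4603, 0.2022, 0.1794]
orientation: [179.9, 0.0, 80.6]
force: [0.4, 0.6, -1.4]
finger_gap: 0.005
```

```bash
python3 b.py; python3 - <<'E'
from h import *
shot('wrist','w7');u=np.array([.9874,-.1582]);v=np.array([.1582,.9874])
for uu,vv in((0,0),(26,0),(30,20),(30,-20),(85,30),(85,-30)):
  p=u*(.4175+uu/1e3)+v*(.279+vv/1e3);q=proj('w7',(*p,.025));print(uu,vv,np.round(q))
q=proj('w7',(*(u*.4325+v*.279),.025))
x,y=int(np.clip(q[0]-75,0,490)),int(np.clip(q[1]-56,0,368));print(x,y)
im=cv2.imread('pics/w7.png');cv2.imwrite('pics/w7c.png',cv2.resize(im[y:y+112,x:x+150],(750,560),interpolation=cv2.INTER_CUBIC))
E
```

```text
rel screw mm 4.99206381119921 -6.498590348499034 z 0.17938817607134308 [ 0.36980565  0.64682803 -1.41319062] 80.62133385005477 19.35
0 0 [311. 220.]
26 0 [345. 220.]
30 20 [351. 193.]
30 -20 [350. 245.]
85 30 [426. 180.]
85 -30 [420. 257.]
255 163
```

View pics/w7c.png

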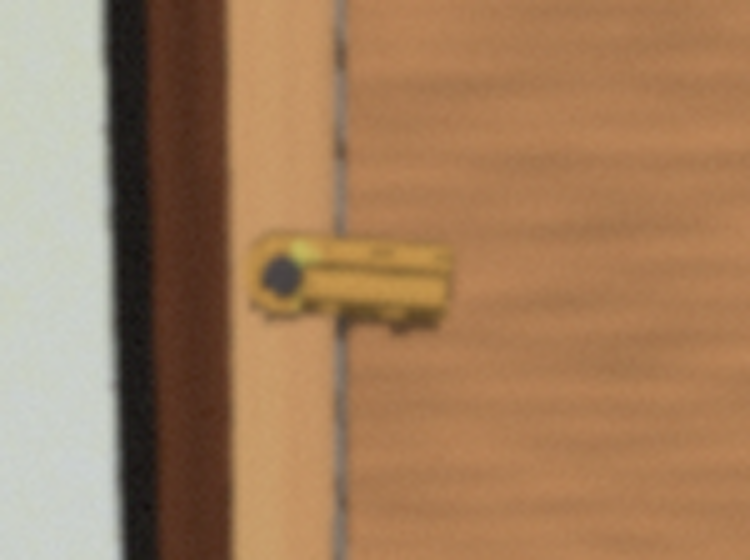

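```bash
python3 - <<'E'
from h import *
u=np.array([.9874,-.1582]);v=np.array([.1582,.9874]);A=[];z=[]
for uu in range(35,75,4):
  for vv in range(-40,41,8):
    p=u*(.4175+uu/1e3)+v*(.279+vv/1e3);q=proj('w7',(*p,.015));P=pd('w7',*q);A.append((uu/1e3,vv/1e3,1));z.append(P[2])
c=np.linalg.lstsq(np.array(A),np.array(z),rcond=None)[0];print(np.degrees(c[:2]),np.median(z),env.state()['dq'].round(2),env.state()['force'])
env.close_job()
E
```

```text
[-0.28106363  0.22396964] 0.014928360233175508 [-1.86  2.19  0.3   0.03  0.22 -0.55 -0.28] [ 0.88662014 -0.32181829  0.12681332]
the job is handed in; nothing more can be done
```

The back board is in the frame, flat and under both clips. The brass turn button points over it. I handed the job in at about 19.5 s of the 64 s allowed.

**What I did:**
- I picked the board up by the ends of its batten, so it could pivot in the fingers.
- I tilted it to about 6.5° by resting its trailing end on the button's rib, then slid the leading end under the clips to the wall and pressed it flat.
- I let go and swung the button round with the shut fingertips.

**Last checks:**
- **Board:** its top face measured 14.9 mm above the table, against 15 mm expected. It was level to about 0.3° by the depth camera. The picture after letting go showed its end under both clips.
- **Button:** in the last picture it pointed to frame +x, within about 5° of square by eye.
- **Force:** the highest contact force I read was about 8 N, against the 16 N limit. I read it between moves, so brief peaks could have been missed.
- **At hand-in:** the gripper was clear of everything, with its tips about 155 mm above the table, though the joints still showed a slow drift of about 2°/s.

**Departures and disagreements:**
- During the slide the tilt fell from 6.5° to 4.8° without my commanding it. I carried on after a picture showed the end home.
- I never re-measured the bystanders. None of the moves should have touched them.
- I viewed 11 pictures against the budget of 10.

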